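Set the telescopic prop to its mark and shut the cam lever

TASK

Take the long side of the telescopic prop's steel crossbar between the fingers, draw the spring-loaded leg out until the crossbar lines up with the upright pointer on the scale, and, keeping the leg there, slide the hand along the crossbar so that the fingertips sweep the black cam lever fully shut alongside the leg. Shut the lever only with the leg at the mark, and finish still holding the crossbar between the fingers at the mark with the lever shut; do not let go. Leave the other things in the cupboard where they are.

Things in the scene. Friction and masses are not known exactly. Their poses are not given: they have to be found in the camera images.
- prop: the telescopic prop, fixed (cannot shift): grey base plate 6 mm thick reaching x -180 to +170, y -62 to +38 mm, aluminium outer tube, black collar at x -33 to +13, y +-16 mm, 62 mm tall. Origin on the surface under the collar; x = the way the leg draws out, y = towards the lever side, z up. All heights here are above the surface.
- leg: the sliding steel leg (9 cm of travel). Origin on its crossbar's centreline over the leg's axis, 52 mm up; axes as the prop's (x out, y along the crossbar). Crossbar: level, 12 x 12 mm, y -40 to +118 mm; black end block under it at y +-12 mm. Starts fully in, x = 35 mm in the prop. A spring draws it back in with 3 to 5 N, even with the lever shut; the mark is 30 to 60 mm farther out.
- grip_end (a point): point on the crossbar's centreline at y = +100 mm of the leg, near the free end of the long side. Fingers placed here (closing along the leg's x), up to 22 mm wide along the bar, clear the open lever over the whole travel; from here the hand can slide along the bar towards the leg.
- leg_index (a point): tip of the crossbar's short end (nib), on its centreline, 52 mm above the surface; its x position is that of the crossbar.
- pointer_top (a point): top of the fixed pointer: an upright steel blade, 4 mm thick along the leg's x, 10 mm wide, top 58 mm up, on a 16 mm foot on the scale, just beyond the crossbar's short end. Axes as the prop's. The leg is at the mark when leg_index and pointer_top have the same x along the prop.
- lever (a joint): angle of the cam lever about its upright pivot, rad: 0 = fully shut (against its stop, parallel to the leg), up to 0.42 = open, swung out to the lever side (+y); starts at 0.28 to 0.38. Moves with a light drag of about 0.12 N m and stays where it is left.
- lever_tip (a point): end of the cam lever, on its top face: a straight black bar 140 mm long from its pivot (x 0, y +26 mm of the prop) to here, 12 mm wide, 22 to 42 mm up, so it passes 4 mm below the crossbar. Shut, its outer side lies at y = +32 mm of the prop. Fingertips reaching about 16 mm below the crossbar's underside (30 mm up) push it.
- spindle: bystander: brass tap spindle, 70 mm long, lying near the prop; origin under its middle
- nut: bystander: black plastic trap nut, ring 52 mm across, 18 mm high; origin under its centre
- brush: bystander: wooden scrubbing brush 150 x 50 x 38 mm; origin under its centre
- bottle: bystander: capped amber glass bottle, 64 mm diameter, 160 mm tall; origin under its centre

How it is judged (in metres and radians):
On the way, in this order (a step that is already met when the one before it is completed fails the run):
1. the crossbar is held between the fingers with the leg at the mark, the lever still open (x of leg_index in the frame of pointer_top between -0.005 and 0.005 m and contact force between the fingers and leg above 1 N and x of the grasp point in the frame of leg between -0.016 and 0.016 m and y of the grasp point in the frame of leg between 0.015 and 0.125 m and z of the grasp point in the frame of leg between -0.022 and 0.022 m and value of joint lever above 0.2 rad), for 0.2 s.
2. the lever is shut while the leg is held at the mark (x of leg_index in the frame of pointer_top between -0.005 and 0.005 m and contact force between the fingers and leg above 1 N and x of the grasp point in the frame of leg between -0.016 and 0.016 m and y of the grasp point in the frame of leg between 0.015 and 0.125 m and z of the grasp point in the frame of leg between -0.022 and 0.022 m and value of joint lever below 0.06 rad), for 0.2 s.
At the end, for the whole second after the job is handed in: The crossbar is within 5 mm of the pointer along the leg, the lever is within 0.06 rad of shut, and the long side of the crossbar is between the fingers (grasp point within 16 mm of its centreline sideways and 22 mm in height), which bear on the leg with more than 1 N, all through the last second (all of step 2); the arm keeps its last pose, push and grip.
It fails at once if the lever was shut with the leg off the mark (by more than 12 mm) (value of joint lever below 0.15 rad and (x of leg_index in the frame of pointer_top above 0.012 m or x of leg_index in the frame of pointer_top below -0.012 m)).
It fails at once if the spindle was disturbed (moved more than 30 mm) (distance of spindle from where it was at the start of the episode above 0.03 m).
It fails at once if the nut was disturbed (moved more than 30 mm) (distance of nut from where it was at the start of the episode above 0.03 m).
It fails at once if the brush was disturbed (moved more than 30 mm) (distance of brush from where it was at the start of the episode above 0.03 m).
It fails at once if the bottle was disturbed (moved more than 30 mm) (distance of bottle from where it was at the start of the episode above 0.03 m).
It also fails if it takes over 38 s, if anything falls off the work surface, if the arm or the gripper's body presses on something with over 40 N, if the wrist force passes 120 N, or if a joint passes its speed limit or range.

ROBOT

A 6-joint arm with a two-finger parallel gripper is mounted at the origin on the work surface. World frame = base frame: x ahead of the robot, y to its left, z up, the work surface at z = 0. Lengths are in mm, angles in rad, forces in N, time in s.
With the tool pointing down it reaches from about 400 to 925 mm from the base axis. Payload 12.5 kg.
Tool frame: the origin (TCP) lies at the very end of the fingers, on their centre line; the grasp point (between the pads) lies 19 mm behind it; z points along the fingers, y is the line along which they close (so a half turn about z gives the same grasp; the last joint's range is limited). The gripper opens to 95 mm and grips with 3 to 60 N. Pads are 20 mm wide; open, the fingers measure 119 mm over their backs; the gripper's body (75 mm by 180 mm) begins 59 mm behind the grasp point.
Start: joints at [-1.325, 0.491, 1.559, -0, 1.092, -0.106], TCP at [215.391, -586.731, 214.661] pointing down, gripper open.
Joint ranges: [-3.1, 3.1], [-0.84, 2.19], [0.05, 2.79], [-1.13, 4.28], [0.06, 2.93], [-2.69, 2.69]. Speed limits (rad/s): [2.22, 2.22, 2.79, 3.14, 3.14, 3.14].

INTERFACE

Orientations are given as [roll, pitch, yaw] about the fixed x, y, z axes, in that order (R = Rz(yaw) Ry(pitch) Rx(roll)).
In Python, from cell import * gives the robot as it stands.
- The arm moves only by the tool jog_arm, never from a script. Its argument "targets" is a list of rows, each an object with "turn": the turn, a rotation vector about the world's x, y, z in degrees, a list of three; "slide": the shift along the world's x, y, z in mm, a list of three; "claw": the opening in per cent of the stroke, from 0 (shut) to 100 (fully open). In form: [{"turn": [wx, wy, wz], "slide": [x, y, z], "claw": claw}, ...]. A call has 1 to 5 rows; each row shifts and turns the commanded pose from where the row before left it; what a row does not reach is not made up. A row lasts 1/8 s, in which the tool goes at most 62.5 mm and 10.7 degrees, less where a joint would pass 70% of its speed; a pose out of reach is approached as far as the arm can. A call with a gripper value outside its range is refused whole. The fingers move at their own pace and stop on an object; the grip force is fixed at half the most. Time passes only in rows, so rows that do not move let the fingers close. It gives the time, the measured TCP pose, the force, the opening and the grip force at its end, in the units of the state.
- state(): the state, without advancing time (a new reading comes with each control period).
- read_camera(name): name is "scene" or "top" or "wrist"; returns a dict with "frame" (480x640x3 uint8, blue, green, red), "mtx" (3x3 intrinsics, pixels), "R" (3x3) and "t" (3): a world point X has camera coordinates R X + t. Camera axes: x right, y down, z forward; pixel columns grow to the right and rows downward; lengths in mm; the calibration is good to about 2 mm. A picture is of the moment at which its call begins. There is no depth.
- job_done(): hands the job in; it is judged then, once.
Trained networks look in the newest picture that a camera, given by its name, has taken for a name from the list of things; names that differ only in an ending like _2 or _b are one class to them, and where a whole thing is asked for, a point or a joint stands for the part that bears it (a point fixed in the world has none). Each returns a list of dicts, best first, with "conf" (0 to 1); they miss things now and then, are a little off and sometimes report something else, mostly with a low value. They report only what shows in the picture. A call takes as long as a camera call.
- look_for(query, camera): "xy" ([column, row] in pixels, amid what is visible of it).
The state is a dict: "t": time; "joints": joint angles; "qvel": joint speeds; "tau": joint torques, N m; "eef_pos": TCP position; "tcp_rot": TCP orientation; "ft_force": force on the tool from outside, world axes, zero at the start; "moment": the same for the moment, N m; "opening": opening from 0.0 (shut) to 1.0 (fully open); "grip_force": force on a finger pad.
Only numpy, scipy, OpenCV 4.12 (cv2) and the standard library are available. Lean on these libraries where they do the work, as an engineer would, in place of code of your own. Each camera call takes 0.05 s, during which the arm holds its last target. There are 200 camera calls.

## Working session

There is one attempt and no reset: what is moved stays moved. The work goes in short steps, Python scripts to look and compute and a tool call to move; the robot and the scene stay as the last step left them, time stands still between calls to the robot, and variables do not carry over. Pictures are saved under pics/ and viewed, at most 10 in all, crops included, and the job is handed in when it is done.

Besides the shell and the picture viewer there is one more tool, called after "Request:" by a JSON object that holds its "method" and its "body". jog_arm: Moves the arm, as the interface text tells. Its arguments: {"type":"object","properties":{"targets":{"type":"array","items":{"type":"object","properties":{"turn":{"type":"array","items":{"type":"number"}},"slide":{"type":"array","items":{"type":"number"}},"claw":{"type":"number"}}}}},"required":["targets"]}

```bash
mkdir -p pics
cat > h.py <<'E'
from cell import *
import numpy as np, cv2
def ray(c,uv,z):
    K,R,t=np.array(c["mtx"]),np.array(c["R"]),np.array(c["t"]).ravel()
    o=-R.T@t; d=R.T@np.linalg.inv(K)@np.array([uv[0],uv[1],1.]); return o+d*(z-o[2])/d[2]
def proj(c,X):
    K,R,t=np.array(c["mtx"]),np.array(c["R"]),np.array(c["t"]).ravel()
    p=K@(R@np.array(X,float)+t); return p[:2]/p[2]
E
python3 - <<'E'
from h import *
np.set_printoptions(precision=1,suppress=True)
s=state(); print(s)
H=dict(prop=30,leg=58,grip_end=58,leg_index=52,pointer_top=58,lever_tip=42,lever=42,spindle=8,nut=18,brush=38,bottle=160)
for n in ["top","scene"]:
    c=read_camera(n); cv2.imwrite(f"pics/{n}0.png",c["frame"])
    for q,z in H.items():
        for r in look_for(q,n)[:2]: print(n,q,round(r["conf"],2),np.array(r["xy"]),ray(c,r["xy"],z))
E
```

```text
{'t': 0.0, 'joints': array([-1.3,  0.5,  1.6, -0. ,  1.1, -0.1]), 'qvel': array([ 0.,  0.,  0.,  0.,  0., -0.]), 'tau': array([ -0. , -61.3, -25.8,   0.1,   0. ,  -0. ]), 'eef_pos': array([ 215.3, -586.5,  214.1]), 'tcp_rot': array([-3.1, -0. ,  0.4]), 'ft_force': array([-0.5,  1. , -0.3]), 'moment': array([ 0.1,  0. , -0. ]), 'grip_force': 0.0, 'opening': 0.9983358402126069}
top prop 0.8 [397.  240.5] [597.5 -80.4  30. ]
top leg 0.85 [390.8 246.5] [581.5 -61.8  58. ]
top grip_end 0.9 [392.2 251.7] [570.1 -64.5  58. ]
top leg_index 0.86 [388.7 252.6] [568.8 -57.8  52. ]
top pointer_top 0.55 [357.6 224.2] [631.2   9.1  58. ]
top lever_tip 0.59 [371.5 263.7] [545.7 -20.8  42. ]
top lever 0.73 [370. 265.] [542.9 -17.5  42. ]
top lever 0.18 [390.6 255.8] [562.6 -63.2  42. ]
top spindle 0.74 [452.7 274.9] [ 520.4 -207.3    8. ]
top spindle 0.19 [395.8 151.5] [807.9 -88.1   8. ]
top nut 0.73 [398.1 149.4] [809.9 -91.8  18. ]
top nut 0.66 [302. 238.] [607.1 131.4  18. ]
top brush 0.76 [174.7 302.3] [467.2 409.2  38. ]
top bottle 0.43 [390.2 253.1] [558.4 -44.3 160. ]
scene prop 0.87 [220.2 351.3] [ 632.5 -143.8   30. ]
scene leg 0.82 [243.3 294.9] [588.2 -61.   58. ]
scene grip_end 0.78 [243.7 291.5] [582.1 -55.1  58. ]
scene leg_index 0.6 [241.4 298.6] [586.7 -64.4  52. ]
scene pointer_top 0.73 [296.2 306.5] [670.3 -27.4  58. ]
scene lever_tip 0.7 [250.7 276.3] [541.5  -8.3  42. ]
scene lever 0.73 [247.9 278.9] [543.5 -16.2  42. ]
scene spindle 0.72 [145.6 349.7] [ 525.2 -203.2    8. ]
scene nut 0.73 [326.9 267.8] [601.5 120.1  18. ]
scene brush 0.97 [363.3 192.7] [484.9 382.5  38. ]
scene bottle 0.72 [343.5 366.6] [ 857.3 -144.7  160. ]
```

Run:
```python
import cv2
a=cv2.imread("pics/top0.png")[130:330,280:500]; cv2.imwrite("pics/topc.png",cv2.resize(a,None,fx=3,fy=3,interpolation=cv2.INTER_CUBIC)[:600,:660])
a=cv2.imread("pics/scene0.png")[230:430,120:380]; cv2.imwrite("pics/scenec.png",cv2.resize(a,None,fx=3,fy=3,interpolation=cv2.INTER_CUBIC))
```

```text
(no output)
```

View pics/topc.png

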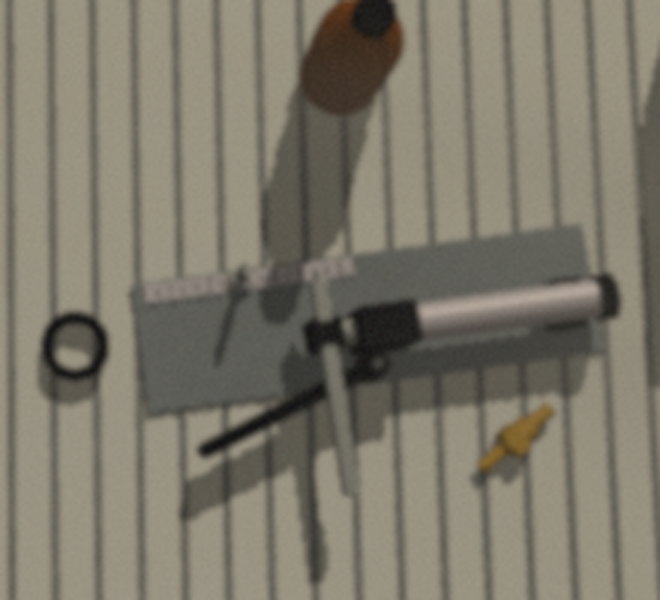

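View pics/scenec.png

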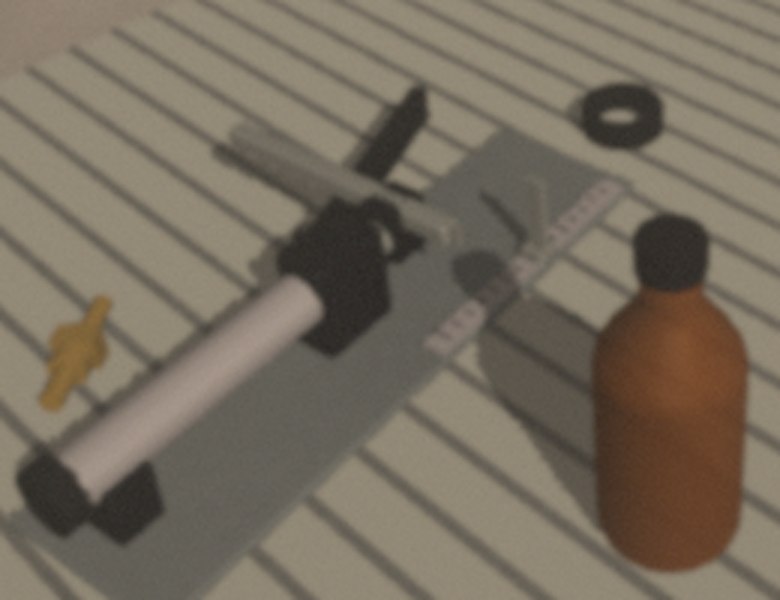

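The top view shows the crossbar from (386,221) to (397,294), the pointer near (359,221) and the lever from its pivot (406,252) to its tip (348,280). The scene view shows the pointer top at (300,290). I'll fit the prop's pose to these points.

Run:
```python
from h import *
from scipy.optimize import least_squares
np.set_printoptions(precision=1,suppress=True)
T,S=read_camera("top"),read_camera("scene")
t=lambda u,v:(280+u/3,130+v/3)
s=lambda u,v:(120+u/3,230+v/3)
obs=[(T,(170,38,6),t(150,412)),(T,(170,-62,6),t(135,290)),(T,(-180,-62,6),t(582,227)),(T,(-180,38,6),t(603,350)),
(T,(35,-40,58),t(318,277)),(T,(35,118,58),t(350,492)),(T,(0,26,42),t(376,365)),
(S,(35,-40,52),s(458,228)),(S,(35,118,58),s(237,128)),(S,(170,-62,6),s(632,185)),(S,(170,38,6),s(507,128))]
def W(p,X):
    c,q=np.cos(p[2]),np.sin(p[2]); return np.array([p[0]+c*X[0]-q*X[1],p[1]+q*X[0]+c*X[1],X[2]])
f=lambda p:np.concatenate([proj(c,W(p,X))-uv for c,X,uv in obs])
r=least_squares(f,[570,-70,1.6],x_scale=[10,10,.1],loss="soft_l1"); p=r.x
print(p,"yaw",p[2]); print(f(p).reshape(-1,2))
for n,X in dict(grip=(35,100,52),nib=(35,-40,52),end=(35,118,52)).items(): print(n,W(p,X))
def loc(P):
    d=np.array(P)[:2]-p[:2]; c,q=np.cos(p[2]),np.sin(p[2]); return np.array([c*d[0]+q*d[1],-q*d[0]+c*d[1]])
print("pointer top/scene",loc(ray(T,t(239,270),58)),loc(ray(S,s(540,181),58)))
print("lever tip",loc(ray(T,t(203,451),42)),loc(ray(S,s(420,90),42)))
print("spindle",loc(ray(T,(452.7,274.9),8)),"nut",loc(ray(T,(302,238),18)))
```

```text
[599.6 -92.    1.7] yaw 1.684427440136688
[[-1.6 -0.7]
 [-2.2 -3.4]
 [-0.2 -1.3]
 [ 0.   0.7]
 [-0.1 -0.4]
 [-0.3  0.3]
 [-0.5 -1.1]
 [-4.5  2.1]
 [-2.4 -1.7]
 [ 0.1 -0.6]
 [-2.6 -0.2]]
grip [496.3 -68.6  52. ]
nib [635.4 -52.7  52. ]
end [478.4 -70.6  52. ]
pointer top/scene [ 91.2 -51.5] [ 90.3 -58.4]
lever tip [133.5  74.9] [135.8  68.4]
spindle [-105.5   91.7] nut [221.1 -32.8]
```

Request:
{"method": "jog_arm", "body": {"targets": [{"turn": [0,0,-3],"slide": [28,52,0],"claw": 60},{"turn": [0,0,-3],"slide": [28,52,0],"claw": 60},{"turn": [0,0,-3],"slide": [28,52,0],"claw": 60},{"turn": [0,0,-3],"slide": [28,52,0],"claw": 60},{"turn": [0,0,-3],"slide": [28,52,0],"claw": 60}]}}

```text
t: 1.92
eef_pos: [356.0, -325.1, 214.9]
tcp_rot: [3.141, -0.0, 0.088]
ft_force: [1.1, 0.2, -0.6]
opening: 0.604
grip_force: 0.0
```

Request:
{"method": "jog_arm", "body": {"targets": [{"turn": [0,0,0],"slide": [28,52,0],"claw": 60},{"turn": [0,0,0],"slide": [28,52,0],"claw": 60},{"turn": [0,0,0],"slide": [28,52,0],"claw": 60},{"turn": [0,0,0],"slide": [28,52,0],"claw": 60},{"turn": [0,0,0],"slide": [28,45,0],"claw": 60}]}}

```text
t: 2.55
eef_pos: [496.1, -71.7, 215.0]
tcp_rot: [3.141, -0.001, 0.09]
ft_force: [0.2, -0.5, -0.5]
opening: 0.601
grip_force: 0.0
```

Run:
```python
from h import *
np.set_printoptions(precision=3,suppress=True)
s=state(); print(s["t"],s["eef_pos"],s["tcp_rot"],s["opening"])
c=read_camera("wrist"); cv2.imwrite("pics/w1.png",c["frame"])
for q,z in dict(grip_end=58,leg_index=52,pointer_top=58,lever_tip=42).items():
    for r in look_for(q,"wrist")[:2]: print(q,round(r["conf"],2),np.array(r["xy"]),ray(c,r["xy"],z))
```

```text
2.55 [496.107 -71.744 214.955] [ 3.141 -0.001  0.09 ] 0.6014596457231745
grip_end 0.6 [307.1 121.2] [585.073 -54.977  58.   ]
leg_index 0.86 [311.4 122.4] [584.718 -58.556  52.   ]
pointer_top 0.95 [246.5  49.6] [635.198  -1.926  58.   ]
lever_tip 0.93 [279.3 165.1] [545.64  -32.555  42.   ]
```

View pics/w1.png

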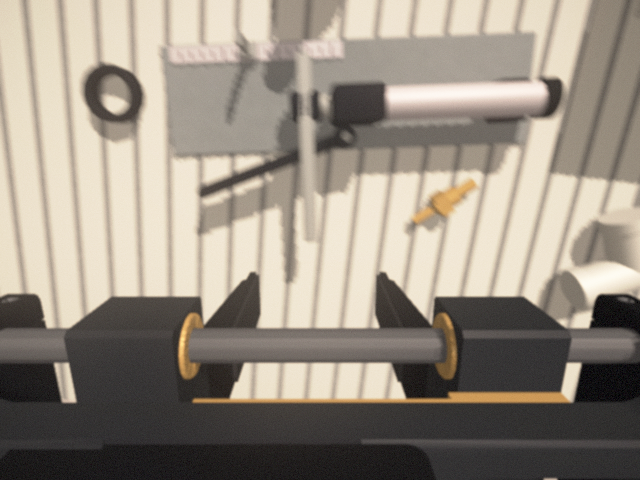

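The wrist view shows the bar from about (304,52) to (310,240), the pointer top near (240,40), and the lever from (345,137) to (202,192). I'll refit the pose with these points.

Run:
```python
from h import *
from scipy.optimize import least_squares
np.set_printoptions(precision=1,suppress=True)
C=read_camera("wrist")
a=C["frame"][20:260,160:380]; cv2.imwrite("pics/w1c.png",cv2.resize(a,None,fx=2.5,fy=2.5,interpolation=cv2.INTER_CUBIC))
obs=[((170,38,6),(173,155)),((170,-62,6),(165,45)),((-180,-62,6),(534,33)),((-180,38,6),(533,143)),((35,118,58),(310,240)),((0,26,42),(344,137)),((35,60,58),(307,165))]
def W(p,X):
    c,q=np.cos(p[2]),np.sin(p[2]); return np.array([p[0]+c*X[0]-q*X[1],p[1]+q*X[0]+c*X[1],X[2]])
f=lambda p:np.concatenate([proj(C,W(p,X))-uv for X,uv in obs])
p=least_squares(f,[600,-92,1.68],x_scale=[10,10,.1],loss="soft_l1").x
print(p,p[2]); print(f(p).reshape(-1,2))
for n,X in dict(grip=(35,100,52),nib=(35,-40,52),end=(35,118,52)).items(): print(n,W(p,X))
def loc(P):
    d=np.array(P)[:2]-p[:2]; c,q=np.cos(p[2]),np.sin(p[2]); return np.array([c*d[0]+q*d[1],-q*d[0]+c*d[1]])
print("pointer",loc(ray(C,(240,40),58)),"tip",loc(ray(C,(202,190),42)))
print("x of bar",[loc(ray(C,u,58))for u in [(310,238),(305,100),(304,55)]])
```

```text
[600.7 -88.9   1.7] 1.6938577285415035
[[-0.5 -0. ]
 [-6.9 -0.8]
 [ 3.6 -1.9]
 [-7.8  0.5]
 [-0.   2. ]
 [ 1.8 -0.5]
 [ 0.5 13. ]]
grip [497.2 -66.4  52. ]
nib [636.1 -49.2  52. ]
end [479.3 -68.6  52. ]
pointer [ 84.6 -50.5] tip [133.3  69.4]
x of bar [array([ 34.8, 114.2]), array([34.7, -4. ]), array([ 34.1, -38. ])]
```

View pics/w1c.png

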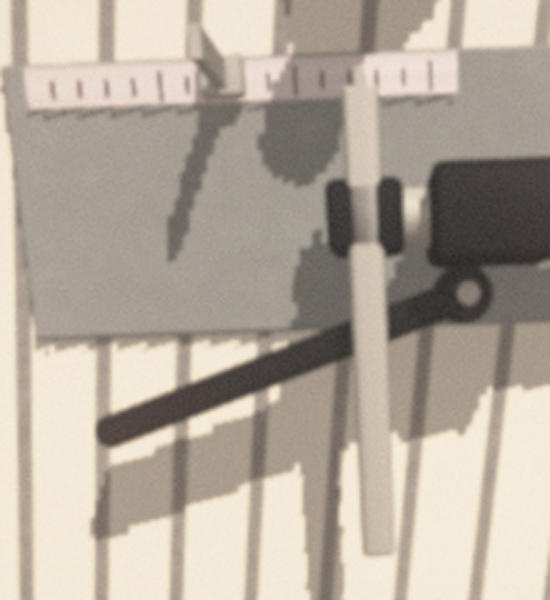

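Request:
{"method": "jog_arm", "body": {"targets": [{"turn": [0,0,1.6],"slide": [1,5,-45],"claw": 60},{"turn": [0,0,0],"slide": [0,0,-45],"claw": 60},{"turn": [0,0,0],"slide": [0,0,-45],"claw": 60},{"turn": [0,0,0],"slide": [0,0,-35],"claw": 60},{"turn": [0,0,0],"slide": [0,0,-14],"claw": 50}]}}

```text
t: 3.48
eef_pos: [495.4, -69.8, 29.3]
tcp_rot: [-3.141, 0.002, 0.116]
ft_force: [0.1, -0.5, 0.2]
opening: 0.545
grip_force: 0.0
```

Request:
{"method": "jog_arm", "body": {"targets": [{"turn": [0,0,0],"slide": [0,0,0],"claw": 30},{"turn": [0,0,0],"slide": [0,0,0],"claw": 5},{"turn": [0,0,0],"slide": [0,0,0],"claw": 5},{"turn": [0,0,0],"slide": [0,0,0],"claw": 5}]}}

```text
t: 3.98
eef_pos: [496.5, -68.4, 31.4]
tcp_rot: [-3.142, -0.001, 0.118]
ft_force: [3.2, 32.5, 8.0]
opening: 0.136
grip_force: 16.5
```

Request:
{"method": "jog_arm", "body": {"targets": [{"turn": [0,0,0],"slide": [-1.2,10,0],"claw": 5},{"turn": [0,0,0],"slide": [-1.2,10,0],"claw": 5},{"turn": [0,0,0],"slide": [-1.2,10,0],"claw": 5},{"turn": [0,0,0],"slide": [-1.2,10,0],"claw": 5},{"turn": [0,0,0],"slide": [0,0,0],"claw": 5}]}}

```text
t: 4.6
eef_pos: [491.6, -28.5, 31.4]
tcp_rot: [3.141, -0.001, 0.119]
ft_force: [-2.9, -3.8, 6.8]
opening: 0.123
grip_force: 30.0
```

Run:
```python
from h import *
np.set_printoptions(precision=3,suppress=True)
s=state(); print(s["t"],s["eef_pos"],s["tcp_rot"],s["ft_force"],s["grip_force"])
ims=[]
for n in ("wrist","top","scene"):
    c=read_camera(n); cv2.imwrite(f"pics/{n}2.png",c["frame"])
    for q,z in dict(leg_index=52,pointer_top=58,lever_tip=42).items():
        for r in look_for(q,n)[:1]: print(n,q,round(r["conf"],2),np.array(r["xy"]),ray(c,r["xy"],z))
    if n=="top": ims.append(cv2.resize(c["frame"][190:310,330:430],(400,480),interpolation=cv2.INTER_CUBIC))
    if n=="scene": ims.append(cv2.resize(c["frame"][260:380,220:320],(400,480),interpolation=cv2.INTER_CUBIC))
cv2.imwrite("pics/ts2.png",np.hstack(ims))
```

```text
4.6 [491.63  -28.459  31.399] [ 3.141 -0.001  0.119] [-2.878 -3.785  6.794] 29.958886206150055
wrist leg_index 0.85 [327.4  84.3] [585.838 -20.697  52.   ]
wrist pointer_top 0.4 [327.5  82.2] [585.699 -20.581  58.   ]
wrist lever_tip 0.98 [374.8 180. ] [551.931 -45.744  42.   ]
top leg_index 0.89 [373.6 243.6] [588.885 -25.388  52.   ]
top pointer_top 0.52 [356.6 221.6] [636.947  11.156  58.   ]
top lever_tip 0.52 [397.1 251.7] [571.413 -77.808  42.   ]
scene leg_index 0.63 [256.  293.3] [594.058 -40.9    52.   ]
scene pointer_top 0.61 [301.  306.3] [675.448 -22.4    58.   ]
scene lever_tip 0.73 [244.3 283.6] [549.093 -28.681  42.   ]
```

View pics/wrist2.png

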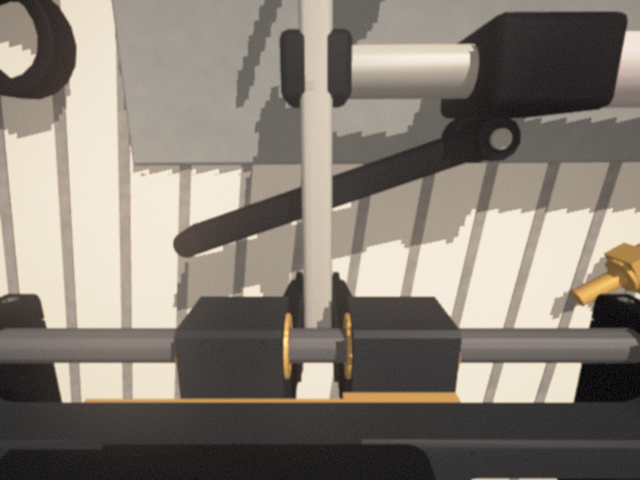

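View pics/ts2.png

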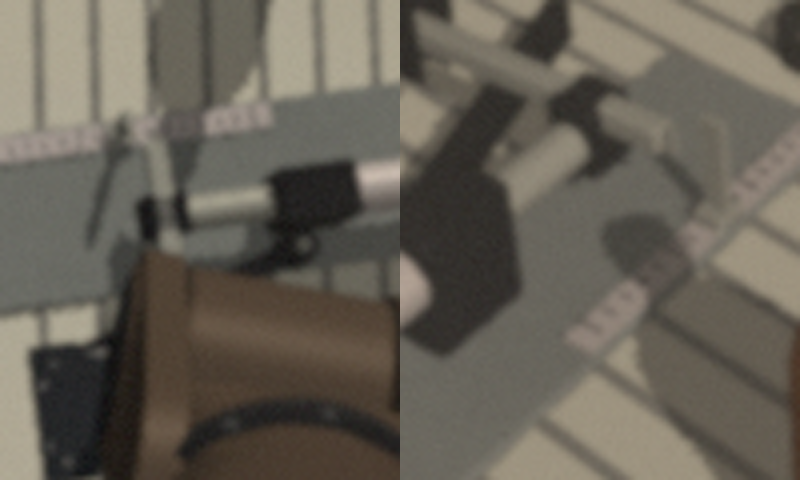

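The wrist view shows the bar in the fingers at (318,300) and the lever still open, tip at (185,243). In the top and scene crops the nib is about 12–15 mm short of the pointer. I'll go 11 mm farther and measure again.

Request:
{"method": "jog_arm", "body": {"targets": [{"turn": [0,0,0],"slide": [-0.7,6,0],"claw": 5},{"turn": [0,0,0],"slide": [-0.6,5,0],"claw": 5},{"turn": [0,0,0],"slide": [0,0,0],"claw": 5}]}}

```text
t: 5.58
eef_pos: [490.3, -17.7, 31.4]
tcp_rot: [3.141, -0.0, 0.119]
ft_force: [-3.0, -4.6, 6.2]
opening: 0.123
grip_force: 30.0
```

Run:
```python
from h import *
np.set_printoptions(precision=3,suppress=True)
s=state(); print(s["t"],s["eef_pos"],s["tcp_rot"],s["ft_force"],s["grip_force"])
def avg(n):
    cs=[read_camera(n) for _ in range(8)]; return cs[0],np.mean([c["frame"].astype(float) for c in cs],0).astype(np.uint8)
c,f=avg("top"); a=cv2.resize(f[205:255,340:390],(400,400),interpolation=cv2.INTER_CUBIC)
c,f=avg("scene"); b=cv2.resize(f[275:325,270:320],(400,400),interpolation=cv2.INTER_CUBIC)
cv2.imwrite("pics/ts3.png",np.hstack([a,b]))
print(state()["t"])
```

```text
5.575 [490.272 -17.747  31.371] [ 3.141 -0.     0.119] [-2.952 -4.598  6.229] 29.95846152305603
6.375
```

View pics/ts3.png

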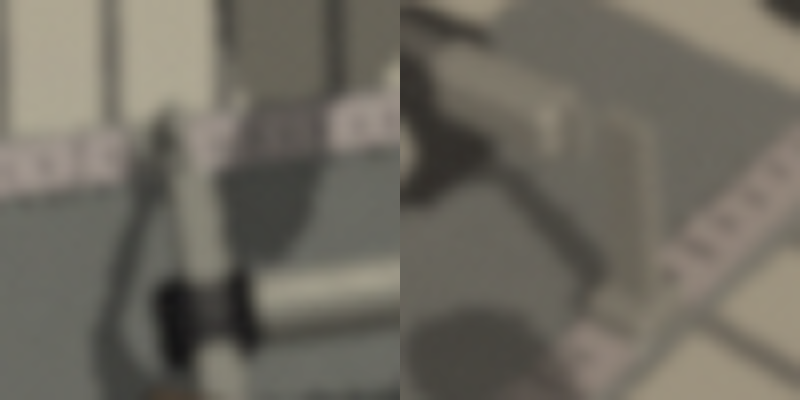

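```bash
cat > ov.py <<'E'
from h import *
from scipy.spatial.transform import Rotation as Ro
np.set_printoptions(precision=2,suppress=True)
s=state(); yaw=1.6895; ex=np.array([np.cos(yaw),np.sin(yaw),0]); ey=np.array([-ex[1],ex[0],0])
g=np.array(s["eef_pos"]); 
def pose(p,r):
    M=np.eye(4); M[:3,:3]=Ro.from_euler("xyz",r).as_matrix(); M[:3,3]=p; return M
c=read_camera("wrist"); E=np.eye(4); E[:3,:3]=c["R"]; E[:3,3]=np.ravel(c["t"])
E1=E@pose(g,s["tcp_rot"])@np.linalg.inv(pose([496.107,-71.744,214.955],[3.141,-.001,.09]))
w={"mtx":c["mtx"],"R":E1[:3,:3],"t":E1[:3,3],"frame":cv2.imread("pics/w1.png")}
T,S=read_camera("top"),read_camera("scene")
g[2]=0
O=g-ey*100          # approx leg axis under the bar, now (TCP ~ 100 along bar)
lx=lambda P,o:(P-o)@ex
def box(im,c,o,lo,hi,sc,off,col,sh):
    P=[proj(c,o+ex*x+ey*y+np.array([0,0,z])) for x in(lo[0],hi[0]) for y in(lo[1],hi[1]) for z in(lo[2],hi[2])]
    for i in range(8):
        for b in (1,2,4):
            if not i&b:
                q=[tuple(int(v) for v in (np.array(P[k])+sh-off+.5)*sc) for k in(i,i|b)]; cv2.line(im,*q,col,1)
E
cat > ov1.py <<'E'
from ov import *
import sys
w_o=O-ex*0
# legs' origin when in: from w1 pixels at z=58
b=[ray(w,u,58) for u in [(311.6,238),(308.5,165),(305.3,56)]]
pt=[ray(w,(238.2,32),58),ray(T,(340+165/8,205+108/8),58),ray(S,(270+232/8,275+116/8),58)]
print("w1 bar along x rel now",[lx(v,O) for v in b],"pointer w1",lx(pt[0],O),"pointer-bar w1",lx(pt[0],O)-np.mean([lx(v,O) for v in b]))
print("pointer y",[float((v-O)@ey) for v in pt])
nT=ray(T,(340+192/8,205+160/8),58); nS=ray(S,(270+160/8,275+105/8),58)
print("top nib",lx(nT,O),"ptr",lx(pt[1],O),"scene nib",lx(nS,O),"ptr",lx(pt[2],O))
E
python3 ov1.py
```

```text
w1 bar along x rel now [np.float64(-48.678252998960716), np.float64(-48.070302783014704), np.float64(-48.419552807483676)] pointer w1 4.206675209071699 pointer-bar w1 52.5960447388914
pointer y [-58.83785988218214, -54.73856658509956, -56.08139979485474]
top nib -3.380199480042315 ptr 1.8840475732246966 scene nib -0.7275130866817703 ptr 4.357753358692919
```

Request:
{"method": "jog_arm", "body": {"targets": [{"turn": [0,0,0],"slide": [-0.5,4.7,0],"claw": 5},{"turn": [0,0,0],"slide": [0,0,0],"claw": 5},{"turn": [0,0,0],"slide": [0,0,0],"claw": 5}]}}

```text
t: 6.9
eef_pos: [489.7, -13.3, 31.4]
tcp_rot: [3.141, -0.0, 0.118]
ft_force: [-3.4, -4.2, 6.5]
opening: 0.126
grip_force: 30.0
```

```bash
cat > ov2.py <<'E'
from ov import *
print(s["t"],s["eef_pos"],s["ft_force"])
R,G=(0,0,255),(0,255,0)
def avg(n): return np.mean([read_camera(n)["frame"].astype(float) for _ in range(4)],0).astype(np.uint8)
T["frame"],S["frame"]=avg("top"),avg("scene")
def panel(c,x0,y0,sc,wd,hg,sh,draw,bx):
    im=cv2.resize(c["frame"][y0:y0+hg//sc,x0:x0+wd//sc],(wd,hg),interpolation=cv2.INTER_CUBIC)
    if draw:
        box(im,c,O+ex*bx,(-6,-40,46),(6,118,58),sc,np.array([x0,y0]),R,sh)
        box(im,c,O,(-2,-57,12),(2,-47,58),sc,np.array([x0,y0]),G,sh)
    return im
z=np.zeros(2)
P=lambda d:np.hstack([panel(T,340,205,8,400,296,z,d,0),panel(S,270,275,8,400,296,z,d,0)])
cv2.imwrite("pics/ov2.png",np.vstack([P(0),P(1)]))
E
python3 ov2.py
```

```text
6.9 [489.71 -13.25  31.38] [-3.4  -4.19  6.49]
```

View pics/ov2.png

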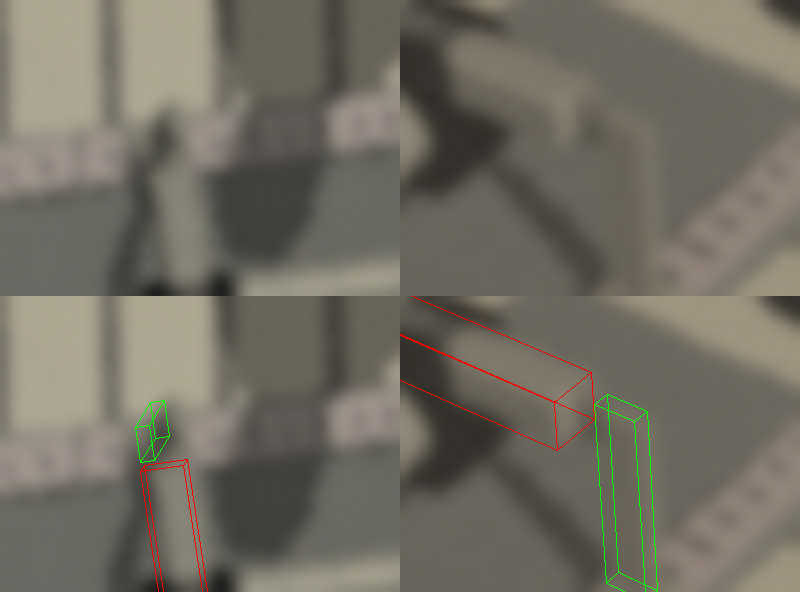

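The overlay puts the remaining error between about -2 and +2 mm. I'll test pointer models at both offsets against the high-resolution first wrist view and the top view.

```bash
cat > ov3.py <<'E'
from ov import *
R,G=(0,0,255),(0,255,0)
T["frame"]=np.mean([read_camera("top")["frame"].astype(float) for _ in range(6)],0).astype(np.uint8)
b=np.mean([lx(ray(w,u,58),O) for u in [(311.6,238),(308.5,165),(305.3,56)]])
print("bar w1",b)
def panel(c,x0,y0,sc,wd,hg,bx,ds,yb,yp):
    im=cv2.resize(c["frame"][y0:y0+hg//sc,x0:x0+wd//sc],(wd,hg),interpolation=cv2.INTER_CUBIC)
    if ds is not None:
        box(im,c,O+ex*bx,(-6,yb,46),(6,118,58),sc,np.array([x0,y0]),R,0)
        box(im,c,O+ex*(bx+ds),(-2,yp-5,12),(2,yp+5,58),sc,np.array([x0,y0]),G,0)
    return im
r1=np.hstack([panel(w,225,15,8,800,400,b,None,0,0)[:280,:266*3] if 0 else panel(w,228,20,4,400,200,b,d,-42,-57) for d in (None,54)])
r2=np.hstack([panel(w,228,20,10,400,200,b,d,-42,-57) for d in (52,55)])
r3=np.hstack([panel(T,350,205,10,400,200,-3.7,d,-38,-54) for d in (-2,1)])
cv2.imwrite("pics/ov3.png",np.vstack([r1,r2,r3]))
E
python3 ov3.py
```

```text
bar w1 -53.1012109797961
```

View pics/ov3.png

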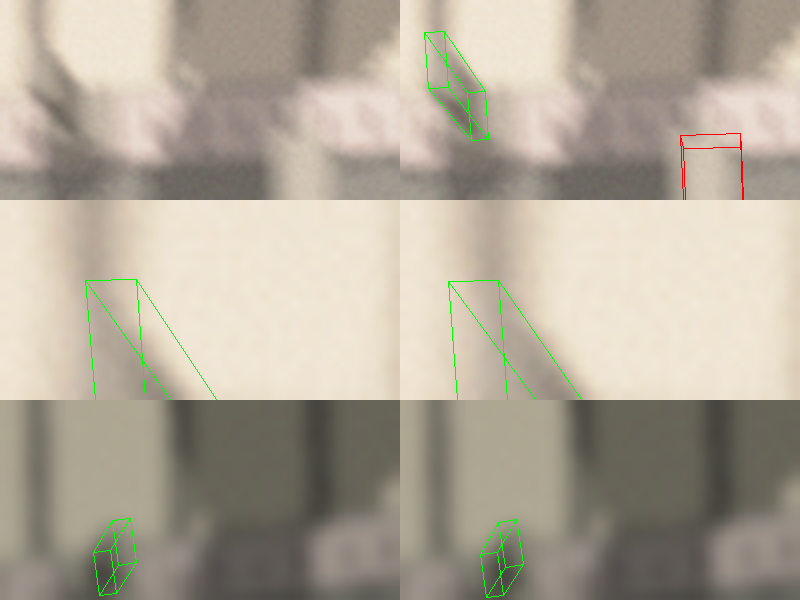

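The wrist overlay fits a pointer offset of 55 mm, so the bar is probably 1–2 mm too far out. I'll back off about 1 mm, then start sliding along the bar.

Request:
{"method": "jog_arm", "body": {"targets": [{"turn": [0,0,0],"slide": [0.1,-1.2,0],"claw": 5},{"turn": [0,0,0],"slide": [0,0,0],"claw": 5},{"turn": [0,0,0],"slide": [0,0,0],"claw": 5},{"turn": [0,0,0],"slide": [3,0.36,0],"claw": 5},{"turn": [0,0,0],"slide": [3,0.36,0],"claw": 5}]}}

```text
t: 8.52
eef_pos: [490.6, -13.3, 30.9]
tcp_rot: [-3.14, 0.011, 0.119]
ft_force: [-26.5, -7.3, 17.5]
opening: 0.119
grip_force: 30.0
```

Request:
{"method": "jog_arm", "body": {"targets": [{"turn": [0,0,0],"slide": [0,0,0],"claw": 14},{"turn": [0,0,0],"slide": [0,0,0],"claw": 14},{"turn": [0,0,0],"slide": [3,0.36,0],"claw": 14}]}}

```text
t: 8.9
eef_pos: [498.5, -13.3, 30.8]
tcp_rot: [3.141, 0.001, 0.118]
ft_force: [-2.9, -4.6, -1.0]
opening: 0.141
grip_force: 1.8
```

Request:
{"method": "jog_arm", "body": {"targets": [{"turn": [0,0,0],"slide": [7,0.83,0],"claw": 14},{"turn": [0,0,0],"slide": [7,0.83,0],"claw": 14},{"turn": [0,0,0],"slide": [7,0.83,0],"claw": 14},{"turn": [0,0,0],"slide": [7,0.83,0],"claw": 14},{"turn": [0,0,0],"slide": [5,0.6,0],"claw": 14}]}}

```text
t: 9.52
eef_pos: [531.6, -9.2, 30.5]
tcp_rot: [-3.141, 0.001, 0.118]
ft_force: [-4.0, -4.3, 0.2]
opening: 0.14
grip_force: 2.8
```

Request:
{"method": "jog_arm", "body": {"targets": [{"turn": [0,0,0],"slide": [4,0.48,0],"claw": 14},{"turn": [0,0,0],"slide": [3,0.36,0],"claw": 14},{"turn": [0,0,0],"slide": [3,0.36,0],"claw": 14}]}}

```text
t: 9.9
eef_pos: [541.5, -7.9, 30.5]
tcp_rot: [-3.141, 0.002, 0.118]
ft_force: [-4.3, -3.9, -0.6]
opening: 0.137
grip_force: 2.5
```

Request:
{"method": "jog_arm", "body": {"targets": [{"turn": [0,0,0],"slide": [2,0.24,0],"claw": 14},{"turn": [0,0,0],"slide": [2,0.24,0],"claw": 14},{"turn": [0,0,0],"slide": [0,0,0],"claw": 14}]}}

```text
t: 10.28
eef_pos: [545.4, -7.5, 30.5]
tcp_rot: [-3.141, 0.002, 0.118]
ft_force: [-4.7, -3.1, 0.1]
opening: 0.143
grip_force: 4.4
```

Request:
{"method": "jog_arm", "body": {"targets": [{"turn": [0,0,0],"slide": [1.5,0.18,0],"claw": 14},{"turn": [0,0,0],"slide": [0,0,0],"claw": 14}]}}

```text
t: 10.52
eef_pos: [545.5, -7.4, 30.4]
tcp_rot: [-3.141, 0.005, 0.118]
ft_force: [-10.3, -6.1, 3.0]
opening: 0.139
grip_force: 7.0
```

The motion stopped with the force rising, so the lever is on its stop. I'll close the grip and look.

Request:
{"method": "jog_arm", "body": {"targets": [{"turn": [0,0,0],"slide": [0,0,0],"claw": 5},{"turn": [0,0,0],"slide": [0,0,0],"claw": 5},{"turn": [0,0,0],"slide": [0,0,0],"claw": 5}]}}

```text
t: 10.9
eef_pos: [545.5, -7.2, 30.4]
tcp_rot: [-3.141, 0.005, 0.119]
ft_force: [-9.9, -3.4, 2.5]
opening: 0.124
grip_force: 32.0
```

```bash
cat > ov4.py <<'E'
from h import *
np.set_printoptions(precision=2,suppress=True)
s=state(); print(s["t"],s["eef_pos"],s["ft_force"],s["grip_force"])
p=np.array([490.3,-17.7]); e=np.array([-.118,.993])
print("x since TCP(489.7,-13.25):",(np.array(s["eef_pos"])[:2]-[489.71,-13.25])@e)
def avg(n): return np.mean([read_camera(n)["frame"].astype(float) for _ in range(4)],0).astype(np.uint8)
W=cv2.resize(avg("wrist"),(400,300)); T=cv2.resize(avg("top")[205:242,340:390],(400,296),interpolation=cv2.INTER_CUBIC)
f=avg("scene"); S=cv2.resize(f[275:312,270:320],(400,296),interpolation=cv2.INTER_CUBIC); S2=cv2.resize(f[250:325,220:320],(400,300),interpolation=cv2.INTER_CUBIC)
cv2.imwrite("pics/end.png",np.vstack([np.hstack([W,S2]),np.hstack([T,S])]))
E
python3 ov4.py
```

```text
10.9 [545.47  -7.21  30.41] [-9.89 -3.4   2.54] 32.039954513311386
x since TCP(489.7,-13.25): -0.5793776999514254
```

View pics/end.png

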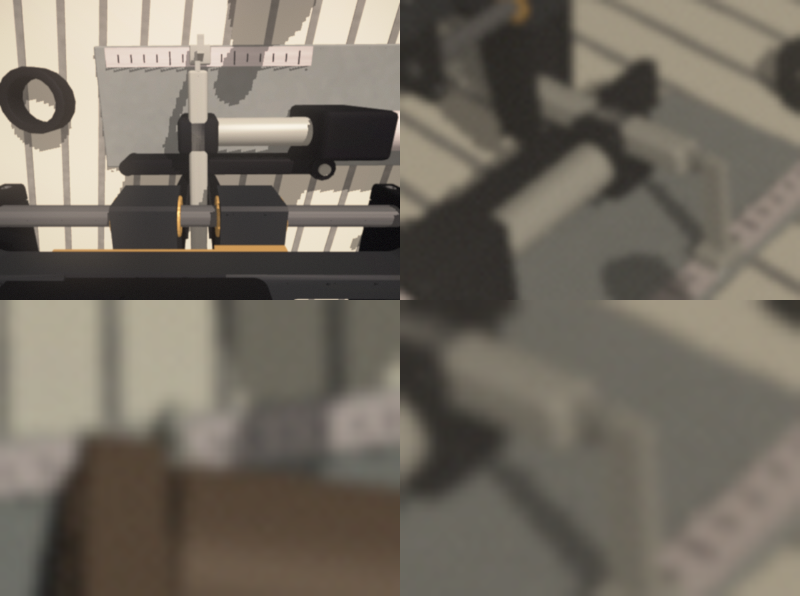

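The wrist view shows the nib (199,70) directly below the pointer (200,40), about 1 mm off. The lever lies shut and parallel to the leg at row 163, and the bar is gripped at (199,215).

```bash
python3 -c "
from cell import *
print(job_done())"
```

```text
the job is handed in; nothing more can be done
None
```

I handed the job in with the leg held at the pointer (about 1 mm off in the last picture), the lever shut and the crossbar still gripped at about 30 N; the hand-in gave no verdict.

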